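Present the reference slide to the slide reader

ROBOT

A 6-joint arm with a two-finger parallel gripper is mounted at the origin on a cart in front of the work surface, level with it; the furniture and walls round the work are solid. World frame = base frame: x ahead of the robot, y to its left, z up, the work surface at z = 0. Lengths are in m, angles in rad, forces in N, time in s.
With the tool pointing down it reaches from about 0.375 to 0.975 m from the base axis. Payload 3.8 kg.
Tool frame: the origin (TCP) lies midway between the tips of the shut fingers; the grasp point (between the pads) lies 19 mm behind it; z points along the fingers, y is the line along which they close (so a half turn about z gives the same grasp; the last joint's range is limited). The gripper opens to 88 mm and grips with 3 to 60 N. Pads are 18 mm wide; open, the fingers measure 123 mm over their backs; the gripper's body (75 mm by 187 mm) begins 45 mm behind the grasp point.
Start: joints at [-1.138, 0.264, 1.604, -0, 1.274, -0.037], TCP at [0.306, -0.602, 0.239] pointing down, gripper open.
Joint ranges: [-2.63, 2.63], [-0.94, 2.18], [0.31, 2.57], [-1.31, 4.45], [0, 2.66], [-2.55, 2.55]. Speed limits (rad/s): [2.57, 2.57, 3.14, 3.14, 3.14, 3.14].

INTERFACE

Orientations are given as a rotation vector (axis times angle).
In Python, from cell import manip, inverse_kinematics, cams, order gives the robot as it stands. Calls block until the motion is done:
- manip.move_pose(position, orientation): joint-space move of the TCP to a pose.
- manip.move_linear(position, rate=0.15, rot=None): straight line of the TCP; rot=None keeps the orientation; rate is the mean speed in m/s.
- manip.set_joints(angles): joint-space move.
- manip.set_gripper(opening, force=None): finger opening in m; force is the grip in N (None keeps the last); returns when the fingers have stopped.
- manip.dwell(seconds).
- inverse_kinematics(position, orientation): joint angles nearest the present ones, or None.
- manip.state(): the state.
- cams.capture(name): name is "scene" or "top" or "wrist"; returns a dict with "image" (400x640x3 uint8, blue, green, red), "z_map" (400x640 float32, m along the optical axis (not along the pixel's ray), 0 where there is no reading), "intrinsics" (3x3 intrinsics, pixels), "k1" (the pictures are not rectified: a ray, as slopes to the right and down, at radius r is drawn at 1 + k1 r^2 times it, then the intrinsics apply), "position" and "orientation" of the camera in the world; the wrist camera has in their place "T_tool_cam" (4x4, takes a point from camera to tool coordinates, whose origin is the TCP and whose axes are the flange's). Camera axes: x right, y down, z forward; pixel columns grow to the right and rows downward; lengths in m; the calibration is good to about 2 mm. A picture is of the moment at which its call begins: read the wrist's pose just before it.
A pose or a line that the arm cannot do raises manip.IKError and nothing moves.
- order.close_job(): hands the job in; it is judged then, once.
The state is a dict: "clock": time; "joint_pos": joint angles; "joint_velocities": joint speeds; "tau": joint torques, N m; "tool_pos": TCP position; "tcp_rot": TCP orientation; "contact_force": force on the tool from outside, world axes, zero at the start; "moment": the same for the moment, N m; "gripper_width": finger opening in m; "grasp_force": force on a finger pad.
Only numpy, scipy, OpenCV 4.12 (cv2) and the standard library are available. Lean on these libraries where they do the work, as an engineer would, in place of code of your own. Each camera call takes 0.05 s, during which the arm holds its last target. There are 200 camera calls.

TASK

Get the slide reader ready for its calibration reading: with the spatula's blade in the slot of the blue dust cover (not with the fingers) lever the cover up and swing it right back, then lay the spatula flat on the bench. Take the reference slide by its black grip, tilt it to match the sloped face of the reading head and press it flush into the seat so that all four spring pins are pushed in; finish with the slide still gripped and held pressed there. Be gentle, do not shift the head's tilt, and leave everything else on the bench where it is.

Things in the scene. Friction and masses are not known exactly. Their poses are not given: they have to be found in the camera images.
- reader: white slide reader, fixed, 190 x 130 mm; origin on the bench under the head's pivot, x to its back, y left, z up. Base 38 high, from x -60; rear housing x 72 to 130, 120 high. Cheeks 64 to each side, 114 high; clamp knob to 80 on the right. Between them the grey head, tilting on a pivot 88 above the bench, clamped: the clamp slips at 2.5 N m
- window (a point): centre of the head's flat seat (sloped face), 18 mm above the pivot; x up the slope to the back, y left, z out of the face. Slope 0.15 to 0.4 rad, rising to the back. Aluminium lips, 2.5 mm high, 4 thick, bound the seat 20.5 mm down the slope and 45.5 mm to each side; up the slope it is free to the hinge blocks at 26 mm. Head: 29 mm down to 34 mm up the slope, 104 wide
- cover (a joint): angle of the blue dust cover: 0 shut, grows as it opens, stop at 2.1 rad. Hinge line along the window's y, 31 mm up the slope, 11 mm above the face. Shut, the 3 mm plate's underside is 11 mm above the face and reaches 64 mm down the slope from the hinge; 111 wide, 13 mm skirt round the edge. Stiff hinge (0.06 N m): stays where it is left
- cover_shell: the blue cover itself; origin on the middle of the hinge line, axes like the window's when shut (plate towards its -x, underside at z = 0, outside z = 3 mm)
- pry_slot (a point): centre of the pry slot in the cover's lower (front) skirt, 62.5 mm from the hinge and 4.5 mm under the plate's underside; the slot is 34 mm wide and open from the plate's underside down; behind it the free gap over the 2.5 mm ledge is 8.5 mm high (shut). Blade goes in along the face, up the slope.
- spatula: laboratory spatula, loose, lying on the bench, 131 mm long, 0.05 kg; origin under the grip place of its red handle near its balance point, x towards the blade, z up. Handle 14 wide x 16 high, from 57 mm behind to 19 mm ahead of the origin.
- blade_tip (a point): middle of the end of the spatula's steel blade, 76 mm ahead of and 7 mm above the origin; blade 14 wide, 2.4 thick, its middle 7 mm above the handle's underside, 56 mm long; axes like the spatula's
- mat: dull green mat 100 x 130 x 3 mm, fixed to the bench, on which the slide lies; origin under its centre
- slide: reference slide in an aluminium carrier plate 34 (x) x 84 (y) x 5 mm, loose, 0.06 kg, same after a half turn; origin in the centre of its flat underside, z up. In the middle stands a black grip fin, 27 (x) x 10 (y) mm, from 5 to 31 mm above the underside: pinch it across its 10 mm. Its long side goes along the window's y. Glass inside: press with less than 40 N.
- pin_lower_left (a joint): spring pin, 6 mm brass, in the seat 11.5 mm down the slope and 33 mm left of the window's centre; value = how far it is pushed in: 0 it stands 3 mm proud of the face, 0.003 it is flush; spring 0.9 N rising to 1.5 N
- pin_lower_right (a joint): spring pin, 6 mm brass, in the seat 11.5 mm down the slope and 33 mm right of the window's centre; value = how far it is pushed in: 0 it stands 3 mm proud of the face, 0.003 it is flush; spring 0.9 N rising to 1.5 N
- pin_upper_left (a joint): spring pin, 6 mm brass, in the seat 11.5 mm up the slope and 33 mm left of the window's centre; value = how far it is pushed in: 0 it stands 3 mm proud of the face, 0.003 it is flush; spring 0.9 N rising to 1.5 N
- pin_upper_right (a joint): spring pin, 6 mm brass, in the seat 11.5 mm up the slope and 33 mm right of the window's centre; value = how far it is pushed in: 0 it stands 3 mm proud of the face, 0.003 it is flush; spring 0.9 N rising to 1.5 N
- buffer_bottle: white bottle with red cap, 45 x 45 x 113 mm, bystander; origin under its centre
- petri_dish_3: petri dish, 60 x 60 x 15 mm, bystander; origin under its centre
- slide_packet: small packet, 26 x 40 x 9 mm, bystander; origin under its centre
- tape_roll: roll of tape, 68 x 68 x 19 mm, bystander; origin under its centre
Not all that is in view belongs to the job. Leave any pink look-alike of the slide alone. Several things look just like the spatula: the one meant starts farthest to the robot's left.

How it is judged:
On the way, in this order (a step that is already met when the one before it is completed fails the run):
1. the cover is being levered up by the spatula (value of joint cover above 0.35 rad and contact force between spatula and cover_shell above 0.1 N), for 0.05 s.
2. the cover stands wide open (over 1.75 rad) (value of joint cover above 1.75 rad), for 0.2 s.
3. the spatula lies flat on the bench, let go (height (world z) of spatula below 0.012 m and angle between spatula's own z axis and vertical below 0.2 rad and contact force between the fingers and spatula below 0.05 N and linear speed of spatula below 0.03 m/s), for 0.2 s.
At the end, for the whole second after the job is handed in: All four pins are over 2 mm in; the slide is parallel to the face within 0.07 rad, centred within 8 mm, gripped (finger forces over 15 N) and pressed on the reader (over 3 N); the cover is open past 1.75 rad; the spatula lies flat on the bench (within 0.2 rad, 12 mm), untouched (value of joint each of pin_lower_left, pin_lower_right, pin_upper_left, pin_upper_right above 0.002 m and angle between the z axis of slide and the z axis of window, either way round below 0.07 rad and distance between slide and window below 0.008 m and contact force between the fingers and slide above 15 N and contact force between slide and reader above 3 N and value of joint cover above 1.75 rad and height (world z) of spatula below 0.012 m and angle between spatula's own z axis and vertical below 0.2 rad and contact force between spatula and the arm below 0.05 N); the arm keeps its last pose, push and grip.
It fails at once if the cover is opened with the hand instead of the blade (value of joint cover below 1.2 rad and contact force between the arm and cover_shell above 1.5 N).
It fails at once if the head's tilt is shifted (by about 0.1 rad: seat centre moved over 2 mm) (distance of window from where it was at the start of the episode above 0.002 m).
It fails at once if the slide is pressed on the reader with more than 40 N (contact force between slide and reader above 40 N).
It fails at once if a bottle, dish, packet or tape roll on the bench is moved over 20 mm (distance of any of buffer_bottle, petri_dish_3, slide_packet, tape_roll from where it was at the start of the episode above 0.02 m).
It also fails if it takes over 72 s, if anything falls off the work surface, if the arm or the gripper's body presses on something with over 40 N, if the wrist force passes 120 N, or if a joint passes its speed limit or range.

## Working session

There is one attempt and no reset: what is moved stays moved. The work goes in short steps, each a Python script; the robot and the scene stay as the last script left them, time stands still between calls to the robot, and variables do not carry over. Pictures are saved under pics/ and viewed, at most 10 in all, crops included, and the job is handed in when it is done.

```bash
ls; mkdir -p pics; cat > h.py <<'E'
import numpy as np, cv2
from scipy.spatial.transform import Rotation as R
from cell import manip, inverse_kinematics, cams, order
def cam(name):
    s=manip.state(); c=cams.capture(name)
    if 'T_tool_cam' in c:
        T=np.eye(4); T[:3,:3]=R.from_rotvec(s['tcp_rot']).as_matrix(); T[:3,3]=s['tool_pos']
        T=T@np.array(c['T_tool_cam'])
    else:
        T=np.eye(4); o=np.array(c['orientation'],float)
        T[:3,:3]=o if o.shape==(3,3) else R.from_rotvec(o).as_matrix(); T[:3,3]=c['position']
    c['T']=T; return c
def slopes(c,uv):
    K=np.array(c['intrinsics'],float); uv=np.asarray(uv,float).reshape(-1,1,2)
    d=np.array([c['k1'],0,0,0,0],float)
    return cv2.undistortPoints(uv,K,d).reshape(-1,2)
def rays(c,uv):
    s=slopes(c,uv); return c['T'][:3,3], np.c_[s,np.ones(len(s))]@c['T'][:3,:3].T
def onplane(c,uv,z):
    o,d=rays(c,uv); return o+d*((z-o[2])/d[:,2])[:,None]
def cloud(c):
    h,w=c['z_map'].shape; u,v=np.meshgrid(np.arange(w),np.arange(h))
    s=slopes(c,np.stack([u,v],-1).reshape(-1,2)).reshape(h,w,2)
    z=c['z_map'][...,None]; P=np.concatenate([s*z,z],-1)@c['T'][:3,:3].T+c['T'][:3,3]
    P[c['z_map']<=0]=np.nan; return P
def proj(c,P):
    T=np.linalg.inv(c['T']); p=(np.atleast_2d(P)@T[:3,:3].T+T[:3,3])
    return cv2.projectPoints(p.reshape(-1,1,3),np.zeros(3),np.zeros(3),np.array(c['intrinsics'],float),np.array([c['k1'],0,0,0,0],float))[0].reshape(-1,2)
E
python3 - <<'E'
from h import *
for n in('scene','top'):
    c=cam(n); cv2.imwrite(f'pics/{n}0.png',c['image']); print(n,c['T'].round(3).tolist(),c['k1'],np.array(c['intrinsics']).tolist())
    np.save(n+'0.npy',c,allow_pickle=True)
print(manip.state())
E
```

```text
pics
scene [[-0.685, -0.534, 0.496, -0.106], [-0.729, 0.503, -0.465, 0.57], [-0.001, -0.68, -0.733, 1.068], [0.0, 0.0, 0.0, 1.0]] -0.09583816905038568 [[446.12322933270855, 0.0, 320.19882873106627], [0.0, 446.12322933270855, 202.44948642384512], [0.0, 0.0, 1.0]]
top [[-0.003, -0.996, 0.088, 0.472], [-1.0, 0.003, -0.004, -0.023], [0.004, -0.088, -0.996, 1.486], [0.0, 0.0, 0.0, 1.0]] -0.16162017128772874 [[512.3748929561045, 0.0, 318.1145445435321], [0.0, 512.3748929561045, 200.7295270874476], [0.0, 0.0, 1.0]]
{'clock': 0.1, 'joint_pos': array([-1.13791079e+00,  2.64716572e-01,  1.60517543e+00, -7.98738260e-06,
        1.27367577e+00, -3.69187622e-02]), 'joint_velocities': array([ 0.00103986, -0.00298682, -0.00144707, -0.00131295, -0.00182361,
        0.00186918]), 'tau': array([ 3.23436416e-05, -5.03618360e+01, -3.58071899e+01,  7.30352872e-02,
        2.33687949e-02, -5.82642747e-05]), 'tool_pos': array([ 0.30531134, -0.60132681,  0.23751985]), 'tcp_rot': array([-3.05343266e+00, -7.30752045e-01,  6.21617357e-04]), 'contact_force': array([-0.25848812,  0.51533781, -0.2502858 ]), 'moment': array([-0.01417582,  0.06592376, -0.00258972]), 'grasp_force': 0.0, 'gripper_width': 0.08816538934645475}
```

View pics/scene0.png

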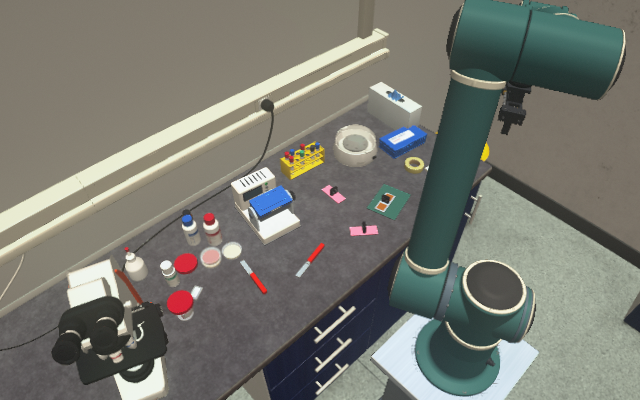

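View pics/top0.png

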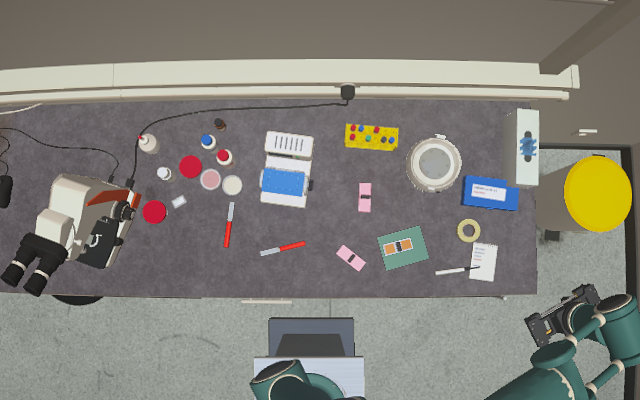

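Scene and top views: reader at about top px (287,170), its front facing the robot. The target spatula, leftmost, is at (230,225) with its blade away from the robot. The slide is on the green mat at (400,247), with pink decoys beside it. I'll get rough positions first, then take wrist views.

```bash
python3 - <<'E'
from h import *
c=np.load('top0.npy',allow_pickle=True).item(); im=c['image']; P=cloud(c)
hsv=cv2.cvtColor(im,cv2.COLOR_BGR2HSV)
for nm,uv in dict(sp_handle=(228,235),blade=(232,208),slide=(398,247),reader=(287,183),bottle=(224,156),knob=(310,184)).items():
    print(nm,P[uv[1],uv[0]].round(3),onplane(c,[uv],0.01).round(3))
b=cv2.inRange(hsv,(95,120,80),(125,255,255)); n,l,st,ce=cv2.connectedComponentsWithStats(b)
for i in range(1,n):
    if st[i,4]>100:
        q=P[l==i]; print(st[i],np.nanmedian(q,0).round(3)); 
        if 250<ce[i][0]<320:
            q=q[~np.isnan(q[:,0])]; rr=cv2.minAreaRect(q[:,:2].astype(np.float32)); print(rr)
            A=np.c_[q[:,:2],np.ones(len(q))]; print(np.linalg.lstsq(A,q[:,2],rcond=None)[0])
s=manip.state()
# wrist views
T=np.array(cams.capture('wrist')['T_tool_cam']);print(T.round(3).tolist())
E
```

```text
sp_handle [0.503 0.23  0.015] [[0.503 0.231 0.01 ]]
blade [0.581 0.22  0.012] [[0.581 0.22  0.01 ]]
slide [ 0.467 -0.255  0.035] [[ 0.467 -0.259  0.01 ]]
reader [0.64  0.055 0.119] [[0.654 0.061 0.01 ]]
bottle [0.716 0.227 0.114] [[0.734 0.246 0.01 ]]
knob [ 0.64  -0.007  0.101] [[ 0.651 -0.006  0.01 ]]
[261 168  44  28 929] [0.643 0.068 0.12 ]
((0.6442875862121582, 0.07355049252510071), (0.12314074486494064, 0.061860591173172), 82.58938598632812)
[ 0.16861565 -0.03202191  0.0140394 ]
[ 461  175   58   36 1107] [ 0.609 -0.526  0.042]
[[-0.001, -0.965, -0.262, 0.067], [1.0, -0.001, -0.001, -0.001], [0.001, -0.262, 0.965, -0.146], [0.0, 0.0, 0.0, 1.0]]
```

```bash
python3 - <<'E'
from h import *
for n,p in dict(slide=(0.52,-0.255,0.27),reader=(0.68,0.07,0.36),spat=(0.58,0.215,0.30)).items():
    manip.move_pose(p,(np.pi,0,0)); manip.dwell(0.2)
    c=cam('wrist'); np.save('w_'+n+'.npy',c,allow_pickle=True); print(n,manip.state()['clock'],c['T'][:3,3],np.array(c['intrinsics'])[0])
a=[np.load(f'w_{n}.npy',allow_pickle=True).item()['image'] for n in('slide','reader','spat')]
cv2.imwrite('pics/w1.png',cv2.resize(np.vstack([np.hstack(a[:2]),np.hstack([a[2],a[2]*0])]),(960//1*800//960,500)))
E
```

```text
slide 1.9167 [ 0.58671544 -0.25530583  0.41545804] [315.23028862   0.         318.54838085]
reader 3.5583 [0.74683541 0.06910986 0.50539957] [315.23028862   0.         318.54838085]
spat 4.575 [0.64819249 0.21434585 0.44667992] [315.23028862   0.         318.54838085]
```

View pics/w1.png

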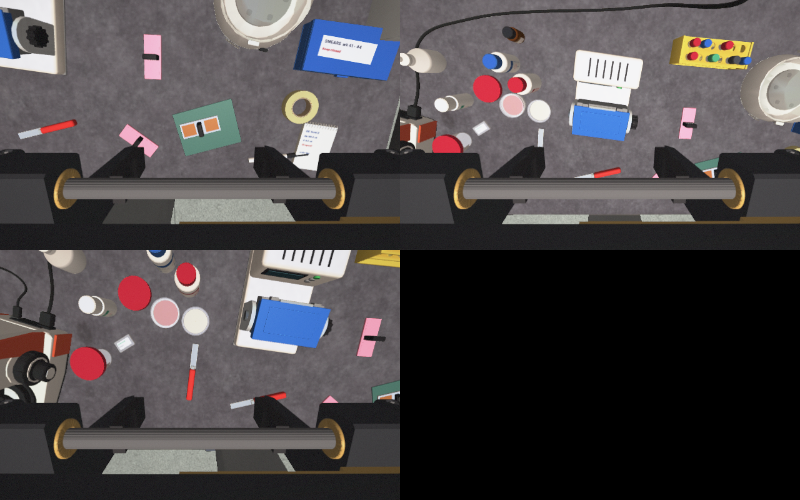

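The wrist views (half scale) show the slide on the mat at about (200,128) and the reader cover at (603,120) in the right view. In the bottom view, the spatula has its red handle at (191,384) and blade end at (194,345). Next I'll measure each one.

```bash
cat > meas.py <<'E'
from h import *
L=lambda n:np.load(n,allow_pickle=True).item()
def comp(m,uv=None):
    n,l,st,ce=cv2.connectedComponentsWithStats(m)
    i=1+np.argmax(st[1:,4]) if uv is None else 1+np.argmin(np.hypot(*(ce[1:]-uv).T)+1e3*(st[1:,4]<60))
    return (l==i).astype(np.uint8),st[i],ce[i]
def rect(c,m,z):
    cnt=max(cv2.findContours(m,cv2.RETR_EXTERNAL,cv2.CHAIN_APPROX_NONE)[0],key=len).reshape(-1,2)
    p=onplane(c,cnt,z)[:,:2].astype(np.float32); q=cv2.boxPoints(cv2.minAreaRect(p))
    e=q[1]-q[0],q[2]-q[1]; e=max(e,key=np.linalg.norm); return q.mean(0),sorted([np.linalg.norm(q[1]-q[0]),np.linalg.norm(q[2]-q[1])]),np.arctan2(e[1],e[0])
E
python3 - <<'E'
from meas import *
# slide
for f,uv in(('w_slide.npy',(400,256)),('top0.npy',(398,247))):
    c=L(f); im=c['image']; hsv=cv2.cvtColor(im,cv2.COLOR_BGR2HSV)
    g=cv2.inRange(hsv,(65,50,40),(95,255,255)); g,st,_=comp(g,(uv[0]+10,uv[1]))
    hull=cv2.fillConvexPoly(np.zeros_like(g),cv2.convexHull(cv2.findNonZero(g)),1)
    s=cv2.morphologyEx(((hull==1)&(g==0)).astype(np.uint8),cv2.MORPH_OPEN,np.ones((3,3),np.uint8)); s,st,ce=comp(s)
    print(f,'mat',rect(c,hull,0.003)); print('slide',rect(c,s,0.008),st)
    P=cloud(c); q=P[(hull==1)&(P[...,2]>0.02)]; 
    k=q[q[:,2]>0.030]; print('fin',len(k),np.median(k,0) if len(k) else '', cv2.minAreaRect(k[:,:2].astype(np.float32)) if len(k)>4 else '')
    if f[0]=='w': cv2.imwrite('pics/sl.png',np.hstack([cv2.resize(im[180:330,330:490],None,fx=2.5,fy=2.5,interpolation=cv2.INTER_NEAREST),cv2.resize(cv2.merge([s*255]*3)[180:330,330:490],None,fx=2.5,fy=2.5)]))
# spatula
for f,uv in(('w_spat.npy',(382,268)),('top0.npy',(228,235))):
    c=L(f); im=c['image']; hsv=cv2.cvtColor(im,cv2.COLOR_BGR2HSV)
    r=cv2.inRange(hsv,(0,150,90),(8,255,255))|cv2.inRange(hsv,(172,150,90),(180,255,255)); r,st,ce=comp(r,uv)
    print(f,'handle',rect(c,r,0.012),st)
    P=cloud(c); print('h',np.nanmedian(P[r>0],0))
    x0,y0=np.array(uv)-(25,100) if f[0]=='w' else np.array(uv)-(12,35)
    b=np.zeros_like(r); w=50 if f[0]=='w' else 22
    b[y0:st[1]+1,x0:x0+w]=(hsv[y0:st[1]+1,x0:x0+w,2]>130)&(hsv[y0:st[1]+1,x0:x0+w,1]<70)
    b,st,ce=comp(b); print('blade',rect(c,b,0.007),st,np.nanmedian(P[b>0],0))
E
```

```text
w_slide.npy mat (array([ 0.46590197, -0.27260345], dtype=float32), [np.float32(0.10104245), np.float32(0.13059542)], np.float32(-1.3003014))
slide (array([ 0.46822947, -0.2570911 ], dtype=float32), [np.float32(0.038666815), np.float32(0.084195286)], np.float32(-1.3213747)) [ 287  185   66   38 1603]
fin 162 [ 0.46997412 -0.25667516  0.0334997 ] ((0.46928271651268005, -0.25669947266578674), (0.026681838557124138, 0.01032545417547226), 13.61553955078125)
top0.npy mat (array([ 0.4653082 , -0.27387857], dtype=float32), [np.float32(0.102077864), np.float32(0.13242753)], np.float32(-1.3019775))
slide (array([ 0.46929094, -0.2577796 ], dtype=float32), [np.float32(0.035392422), np.float32(0.08609879)], np.float32(-1.3250942)) [382 238  31  18 362]
fin 34 [ 0.47000145 -0.25670745  0.03430624] ((0.46981409192085266, -0.25703492760658264), (0.026006264612078667, 0.010651950724422932), 16.078779220581055)
w_spat.npy handle (array([0.4774546 , 0.03195419], dtype=float32), [np.float32(0.01682981), np.float32(0.041812383)], np.float32(-1.3277988)) [428 227  30  13 236]
h [0.47977386 0.02876912 0.01474684]Traceback (most recent call last):
  File "<stdin>", line 21, in <module>
  File "meas.py", line 5, in comp
    i=1+np.argmax(st[1:,4]) if uv is None else 1+np.argmin(np.hypot(*(ce[1:]-uv).T)+1e3*(st[1:,4]<60))
        ~~~~~~~~~^^^^^^^^^^
    return _wrapfunc(a, 'argmax', axis=axis, out=out, **kwds)
    return bound(*args, **kwds)
ValueError: attempt to get argmax of an empty sequence
```

```bash
python3 - <<'E'
from meas import *
for f,uv in(('w_reader.npy',(405,240)),('w_spat.npy',(580,150)),('top0.npy',(284,182)),('scene0.npy',(270,205))):
    c=L(f); im=c['image']; hsv=cv2.cvtColor(im,cv2.COLOR_BGR2HSV)
    b=cv2.inRange(hsv,(100,130,80),(125,255,255)); b,st,ce=comp(b,uv); P=cloud(c); q=P[b>0]; q=q[~np.isnan(q[:,0])]
    k=np.ones(len(q),bool)
    # top plate plane: robust fit
    best=0; rng=np.random.default_rng(0)
    for _ in range(400):
        a=q[rng.choice(len(q),3,False)]; n=np.cross(a[1]-a[0],a[2]-a[0]); n/=np.linalg.norm(n)+1e-12; i=abs((q-a[0])@n)<0.0015
        if n[2]<0:n=-n
        if n[2]>.85 and i.sum()>best: best=i.sum();k=i
    for _ in range(3):
        m=q[k].mean(0); n=np.linalg.svd(q[k]-m)[2][2]; n*=np.sign(n[2]); k=abs((q-m)@n)<0.002
    y=np.cross(n,[0,0,1.]); print(f,st,best,len(q),'n',n.round(4),'slope',np.arccos(n[2]).round(3),'yaw from n',np.arctan2(-n[1],-n[0]).round(3),'m',m.round(4))
    # rectangle in plane
    x=np.array([-n[0],-n[1],0]);x-=n*(x@n);x/=np.linalg.norm(x);y=np.cross(n,x)
    uvw=np.c_[(q[k]-m)@x,(q[k]-m)@y].astype(np.float32); r=cv2.minAreaRect(uvw); bp=cv2.boxPoints(r)
    print(' rect',r,(m+bp[:,:1]*x+bp[:,1:]*y).round(4).tolist())
    w=P[(P[...,2]>0.117)&(P[...,2]<0.124)&(hsv[...,1]<40)&(hsv[...,2]>120)&(abs(P[...,0]-.74)<.08)&(abs(P[...,1]-.07)<.12)]
    if len(w)>20: print(' housing top',len(w),cv2.minAreaRect(w[:,:2].astype(np.float32)),np.median(w[:,2]))
E
```

```text
w_reader.npy [ 275  168   93   58 3937] 3668 3920 n [-0.1532  0.0216  0.988 ] slope 0.155 yaw from n -0.14 m [0.6442 0.0681 0.1199]
 rect ((-0.0009571295231580734, -0.00013739615678787231), (0.11027678102254868, 0.06375014781951904), 89.95405578613281) [[0.6043, 0.0179, 0.1148], [0.6667, 0.0091, 0.1247], [0.6821, 0.1183, 0.1247], [0.6198, 0.1271, 0.1148]]
 housing top 4828 ((0.7251051664352417, 0.05638730525970459), (0.12675176560878754, 0.1023717150092125), 81.7220230102539) 0.11966702047356284
w_spat.npy [ 403   78  126   79 7004] 6527 6976 n [-0.152   0.022   0.9881] slope 0.154 yaw from n -0.144 m [0.6444 0.0689 0.1197]
 rect ((-0.0013014301657676697, -0.0008584596216678619), (0.06354781985282898, 0.11085055023431778), 0.14167295396327972) [[0.6197, 0.1275, 0.1146], [0.6041, 0.0178, 0.1146], [0.6663, 0.0089, 0.1244], [0.6819, 0.1187, 0.1244]]
 housing top 4342 ((0.7098026871681213, 0.0544237345457077), (0.12825290858745575, 0.08025415241718292), 89.79131317138672) 0.11939018570494386
top0.npy [261 168  43  28 915] 345 911 n [-0.1708  0.0066  0.9853] slope 0.172 yaw from n -0.039 
[... 180 characters left out ...]
.009, 0.1253], [0.6808, 0.1159, 0.1272], [0.6207, 0.1246, 0.1167]]
 housing top 757 ((0.7177465558052063, 0.053691983222961426), (0.12841388583183289, 0.12196987122297287), 82.9955062866211) 0.12045721336199522
scene0.npy [250 186  42  30 670] 353 668 n [-0.1406  0.017   0.9899] slope 0.142 yaw from n -0.12 m [0.6429 0.0699 0.1191]
 rect ((-0.00031896308064460754, -0.0015526488423347473), (0.10932391881942749, 0.06384749710559845), 88.5724868774414) [[0.6032, 0.0188, 0.1143], [0.6658, 0.0097, 0.1234], [0.6815, 0.1179, 0.1238], [0.619, 0.127, 0.1147]]
 housing top 441 ((0.7261360287666321, 0.05594468116760254), (0.12681615352630615, 0.10087995231151581), 81.30818176269531) 0.11954263659859055
```

View pics/sl.png

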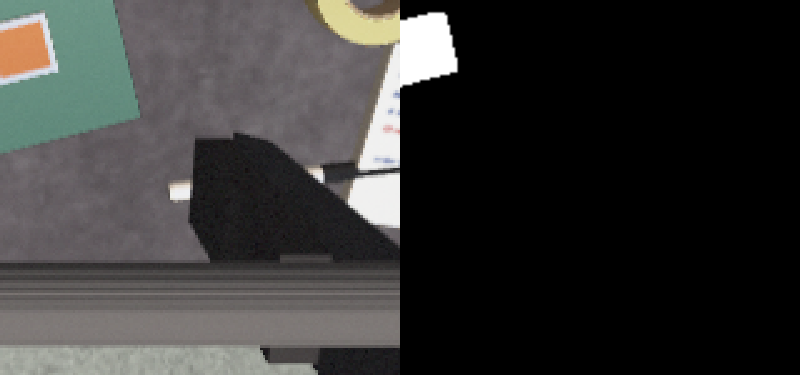

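Reader pose: slope 0.155, yaw -0.142, plate 64x110.5 mm and window height about 0.106, all matching the spec. The slide fin is at (0.469,-0.257) with top at 0.034, also as expected. The crop missed the slide's centre and shows its right end, but the numbers agree. I had the spatula's pixel position wrong (scale), so I'm redoing it.

```bash
python3 - <<'E'
from meas import *
for f,uv in(('w_spat.npy',(306,215)),('top0.npy',(228,235))):
    c=L(f); im=c['image']; hsv=cv2.cvtColor(im,cv2.COLOR_BGR2HSV)
    r=cv2.inRange(hsv,(0,150,90),(8,255,255))|cv2.inRange(hsv,(172,150,90),(180,255,255)); r,st,ce=comp(r,uv)
    P=cloud(c); q=P[r>0]; q=q[q[:,2]>0.0135]
    print(f,'handle',rect(c,r,0.016),st,'cloud',np.median(q,0),cv2.minAreaRect(q[:,:2].astype(np.float32)))
    x0,y0=np.array(uv)-((25,85) if f[0]=='w' else (12,35)); w=50 if f[0]=='w' else 22
    b=np.zeros_like(r); b[y0:st[1]+1,x0:x0+w]=(hsv[y0:st[1]+1,x0:x0+w,2]>120)&(hsv[y0:st[1]+1,x0:x0+w,1]<60)
    b,st,ce=comp(b); print('blade',rect(c,b,0.008),st,np.nanmedian(P[b>0],0))
E
```

```text
w_spat.npy handle (array([0.5074909 , 0.23494193], dtype=float32), [np.float32(0.013500353), np.float32(0.074881665)], np.float32(-0.12892748)) [298 190  15  51 455] cloud [0.50779862 0.23480008 0.01562004] ((0.5062661170959473, 0.2349548637866974), (0.013085899874567986, 0.07394521683454514), 82.76457214355469)
blade (array([0.5721121 , 0.22666115], dtype=float32), [np.float32(0.014096637), np.float32(0.05856189)], np.float32(-0.12350285)) [304 149  14  42 412] [0.57343769 0.22676506 0.00808463]
top0.npy handle (array([0.5051061 , 0.23277822], dtype=float32), [np.float32(0.014409787), np.float32(0.07312759)], np.float32(-0.1347386)) [224 222   8  26 129] cloud [0.50585598 0.23308427 0.01710991] ((0.5051752328872681, 0.2331695407629013), (0.01355807576328516, 0.07320159673690796), 82.01290130615234)
blade (array([0.5738341 , 0.22495022], dtype=float32), [np.float32(0.015293478), np.float32(0.055509765)], np.float32(-0.11394617)) [227 201   8  20 101] [0.57327632 0.22370863 0.00911967]
```

```bash
cat >> h.py <<'E'
def frame(yaw,slope):  # columns x up slope, y left, z normal
    return R.from_euler('ZY',[yaw,-slope]).as_matrix()
FLIP=np.diag([1.,-1,-1])
RW=frame(-0.142,0.1545); W=np.array([0.6463,0.0678,0.1060])
HINGE=np.array([0.031,0,0.011])   # in window frame (x,.,z)
def win(p): return W+RW@np.asarray(p,float)
rv=lambda M:R.from_matrix(M).as_rotvec()
SP=np.array([0.5255,0.2324,0]); SYAW=-0.127; GZ=0.004  # TCP height above spatula underside
def tip2tcp(tipw,off=np.array([0.076,0,0.007-GZ]),M=RW): # window-frame tip -> world TCP, off: tip from TCP in spatula axes
    return win(tipw)-M@off
def st(): 
    s=manip.state(); return s['tool_pos'].round(4),s['contact_force'].round(2),round(float(s['clock']),2)
E
python3 - <<'E'
from h import *
M=rv(RW@FLIP)
for s,th in((None,0),(.048,0),(.048,.5),(.048,1.2),(.048,1.6),(.048,2.1)):
    t=[-0.075,0,.0065] if s is None else HINGE+s*np.array([-np.cos(th),0,np.sin(th)])
    print(th,np.round(t,3),tip2tcp(t).round(3),inverse_kinematics(tip2tcp(t),M))
print(inverse_kinematics(W+RW@[0,0,.007],M))
D=rv(frame(SYAW,0)@FLIP)
manip.move_pose(SP+[0,0,.10],D); manip.move_linear(SP+[0,0,.03],0.15); manip.move_linear(SP+[0,0,GZ],0.06); manip.dwell(.2); print(st())
manip.set_gripper(0.0,60); s=manip.state(); print(s['gripper_width'],s['grasp_force'],st())
manip.move_linear(SP+[0,0,.16],0.15)
t=[-0.080,0,.0065]
manip.move_pose(tip2tcp(t)+[0,0,.04],M); manip.move_linear(tip2tcp(t)); manip.dwell(.3)
print(st(),tip2tcp(t).round(4)); s=manip.state(); print(s['gripper_width'],s['tcp_rot']-M)
c=cam('wrist'); np.save('w_pre.npy',c,allow_pickle=True); cv2.imwrite('pics/pre.png',c['image'])
print(proj(c,[win(t),win([-.0315,0,.0065])]))
E
```

```text
0 [-0.075  0.     0.006] [0.498 0.089 0.086] [ 0.15819757  0.00801564  2.20739077 -0.0647799   0.77954321  1.91373119]
0 [-0.017  0.     0.011] [0.554 0.081 0.1  ] [ 0.125351    0.09068987  2.09091981 -0.05606873  0.81167458  1.87372241]
0.5 [-0.011  0.     0.034] [0.556 0.081 0.123] [ 0.12418144  0.06527767  2.06825401 -0.05345689  0.8596273   1.8688638 ]
1.2 [0.014 0.    0.056] [0.577 0.078 0.149] [ 0.11374768  0.07469139  2.0061365  -0.04925844  0.91180179  1.85380387]
1.6 [0.032 0.    0.059] [0.595 0.075 0.155] [ 0.10542127  0.10072813  1.96544103 -0.04716933  0.92609188  1.84374768]
2.1 [0.055 0.    0.052] [0.618 0.072 0.152] [ 0.09532594  0.14541663  1.92104506 -0.04530443  0.92538917  1.83266214]
[ 0.08468703  0.23256589  1.89600805 -0.04553877  0.86292358  1.82449519]
(array([0.5259, 0.2325, 0.0044]), array([-0.21, -0.35,  0.15]), 6.82)
0.013082800015787866 59.999075531959534 (array([0.5255, 0.2324, 0.004 ]), array([ 0.02,  0.11, -0.47]), 7.93)
(array([0.4941, 0.09  , 0.0866]), array([ 0.2 , -0.31, -0.3 ]), 10.49) [0.4932 0.0897 0.0855]
0.013292721417096138 [0.00027213 0.00020828 0.00306662]
[[321.08739209  94.07740204]
 [321.21291373 -35.17020637]]
```

View pics/pre.png

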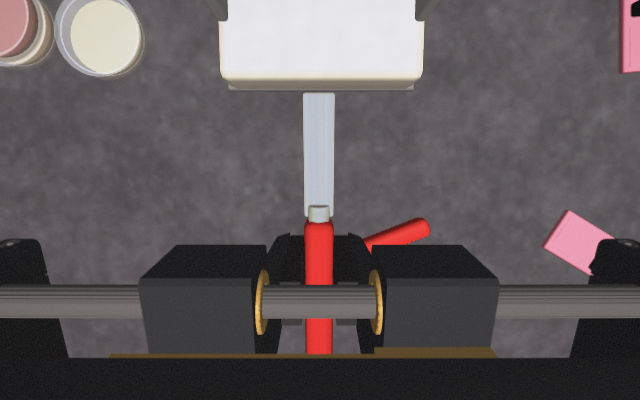

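The wrist picture shows the blade straight ahead with its tip at (319,94), predicted (321,94). The reader base edge is just above it. I'll check the tip height by depth, then insert and lever.

```bash
cat > lever.py <<'E'
from h import *
c=np.load('w_pre.npy',allow_pickle=True).item(); P=cloud(c)
w=lambda q:(q-W)@RW
print('blade near tip',np.nanmedian(w(P[98:106,312:328].reshape(-1,3)),0).round(4),'root',np.nanmedian(w(P[190:200,312:328].reshape(-1,3)),0).round(4))
E
python3 lever.py
python3 - <<'E'
from h import *
M=rv(RW@FLIP); S=.048
# slow insert, stop on force
for x in np.arange(-.08,-.0169,.009):
    manip.move_linear(tip2tcp([x,0,.0065]),0.05); f=manip.state()['contact_force']
    if np.linalg.norm(f)>8: print('STOP',x,f);break
print(x,st())
c=cam('wrist'); np.save('w_in.npy',c,allow_pickle=True);a=c['image']
b=cam('scene')['image'][150:270,200:340]
im=np.hstack([cv2.resize(a,(560,350)),cv2.resize(b,(240,206)).copy() if 0 else np.vstack([cv2.resize(b,(240,206)),np.zeros((144,240,3),np.uint8)])]); cv2.imwrite('pics/in.png',im)
E
```

```text
blade near tip [-0.083   0.0005  0.0087] root [-0.1244  0.0005  0.0086]
-0.017000000000000043 (array([0.5553, 0.0808, 0.0953]), array([-0.46, -0.38, -1.21]), 13.12)
```

View pics/in.png

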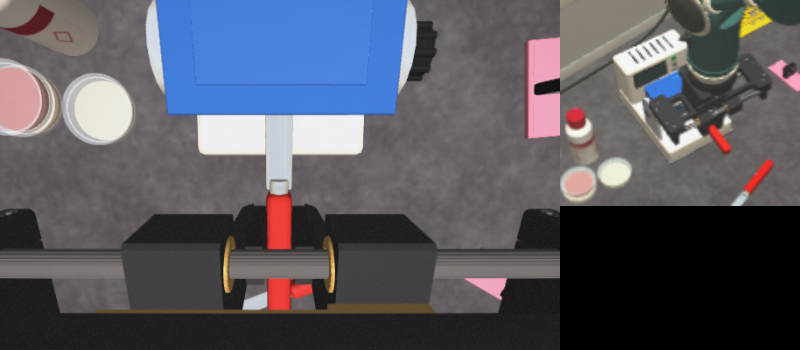

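The blade is in the slot, vanishing under the cover's front edge at (278,114), with low forces. Now levering along the arc about the hinge.

```bash
python3 - <<'E'
from h import *
S=.048; mx=0
for th in np.r_[np.arange(0.0,1.96,.13),1.97]:
    t=HINGE+S*np.array([-np.cos(th),0,np.sin(th)])-[0,0,.001*max(0,np.cos(th))]
    manip.move_linear(tip2tcp(t),0.06); f=manip.state()['contact_force']; mx=max(mx,np.linalg.norm(f))
    if np.linalg.norm(f)>10: print('STOP',th,f);break
print(th,mx,st(),manip.state()['gripper_width'])
c=cam('wrist'); P=cloud(c); hsv=cv2.cvtColor(c['image'],cv2.COLOR_BGR2HSV); m=cv2.inRange(hsv,(100,130,60),(125,255,255))>0
q=(P[m]-W)@RW; q=q[~np.isnan(q[:,0])&(abs(q[:,1])<.06)]; print(len(q),np.percentile(q,[2,50,98],axis=0).round(3).tolist())
b=cam('scene')['image'][150:270,200:340]
cv2.imwrite('pics/open.png',np.hstack([cv2.resize(c['image'],(480,300)),cv2.resize(b,(320,300))]))
E
```

```text
1.97 1.8300997348505004 (array([0.6126, 0.0726, 0.1535]), array([-0.72,  0.53, -0.99]), 17.56) 0.013225687410859659
16541 [[0.031, -0.054, 0.016], [0.047, -0.002, 0.068], [0.058, 0.053, 0.074]]
```

View pics/open.png

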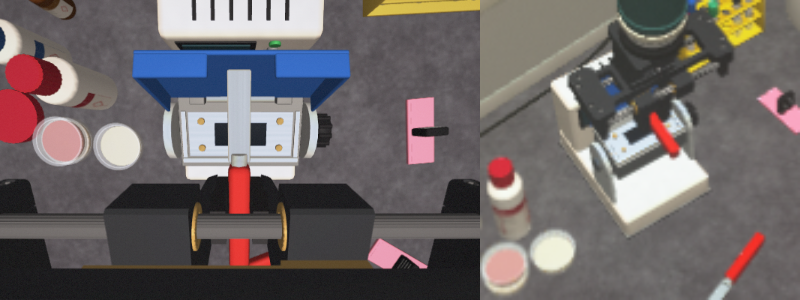

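The wrist view shows the cover swung back to about 1.97 rad. The seat is bare, with four gold pins at (202,121), (276,121), (200,148) and (278,148). I'll push a bit further for hand clearance, retreat, lay the spatula down, then re-measure the seat from the pins.

```bash
python3 - <<'E'
from h import *
S=.048
for th in (2.01,2.05,2.08):
    t=HINGE+S*np.array([-np.cos(th),0,np.sin(th)]); manip.move_linear(tip2tcp(t),0.04); f=manip.state()['contact_force']
    if np.linalg.norm(f)>5: print('STOP',th,f);break
print(th,st())
manip.move_linear(tip2tcp(t+[-.09,0,.003]),0.2)
D=rv(frame(SYAW,0)@FLIP)
manip.move_pose(SP+[0,0,.10],D); manip.move_linear(SP+[0,0,.02],0.15); manip.dwell(.1); manip.move_linear(SP+[0,0,.0035],0.03); manip.dwell(.2); print(st())
manip.set_gripper(0.05,20); manip.dwell(.3); print(st())
manip.move_linear(SP+[0,0,.10],0.2)
manip.set_gripper(0.06)
# views: seat from closer, slide
manip.move_pose([0.66,0.07,0.33],(np.pi,0,0)); manip.dwell(.3); c=cam('wrist'); np.save('w_seat.npy',c,allow_pickle=True)
manip.move_pose([0.50,-0.255,0.18],rv(frame(.247,0)@FLIP)); manip.dwell(.3); c2=cam('wrist'); np.save('w_slide2.npy',c2,allow_pickle=True)
print(st()); cv2.imwrite('pics/seat.png',np.hstack([c['image'][60:310,180:500],c2['image'][60:310,180:500]]))
cv2.imwrite('pics/top1.png',cam('top')['image'])
E
```

```text
2.08 (array([0.6177, 0.0719, 0.1519]), array([-1.52,  0.43, -1.24]), 18.41)
(array([0.5251, 0.2323, 0.004 ]), array([-3.43, -1.27,  6.69]), 21.35)
(array([0.5255, 0.2324, 0.0035]), array([ 0.09,  0.78, -0.22]), 22.34)
(array([ 0.5005, -0.2546,  0.1802]), array([ 0.27, -0.25,  0.34]), 26.68)
```

View pics/seat.png

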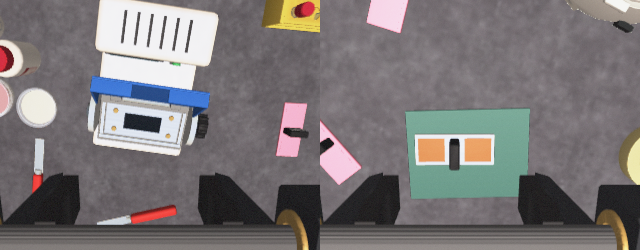

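The left crop shows the cover back, the spatula on the bench and the pins near (116,109), (171,118), (113,126) and (167,134). The right crop shows the slide square to the image, with its fin at (454,153). Measuring both.

```bash
python3 - <<'E'
from meas import *
c=L('w_seat.npy'); im=c['image']; hsv=cv2.cvtColor(im,cv2.COLOR_BGR2HSV)
g=cv2.inRange(hsv,(10,70,90),(32,255,255)); g[:150]=0;g[210:]=0;g[:,:270]=0;g[:,370:]=0
n,l,s_,ce=cv2.connectedComponentsWithStats(g)
o,_=rays(c,[[0,0]]); N=RW[:,2]; pw=[]
for i in range(1,n):
    d=rays(c,[ce[i]])[1][0]; p=o+d*(((W+.003*N-o)@N)/(d@N)); q=(p-W)@RW; print(ce[i].round(1),s_[i,4],q.round(4)); 
    if s_[i,4]>3: pw.append(q)
print('mean',np.mean(pw,0))
P=cloud(c); face=((P-W)@RW); k=face[(abs(face[...,0])<.018)&(abs(face[...,1])<.028)&(abs(face[...,2])<.012)]
A=np.c_[k[:,:2],np.ones(len(k))]; print('face',len(k),np.median(k[:,2]),np.linalg.lstsq(A,k[:,2],rcond=None)[0])
c=L('w_slide2.npy'); P=cloud(c); k=P[(P[...,2]>.031)&(P[...,2]<.038)&(np.hypot(P[...,0]-.469,P[...,1]+.257)<.03)]
print('fin',len(k),np.median(k[:,2]),cv2.minAreaRect(k[:,:2].astype(np.float32)))
hsv=cv2.cvtColor(c['image'],cv2.COLOR_BGR2HSV); g=cv2.inRange(hsv,(65,50,40),(95,255,255)); g,_,_=comp(g,(327,213))
hull=cv2.fillConvexPoly(np.zeros_like(g),cv2.convexHull(cv2.findNonZero(g)),1)
w=(hull==1)&(g==0)&(hsv[...,2]>90); s,_,_=comp(cv2.morphologyEx(w.astype(np.uint8),cv2.MORPH_CLOSE,np.ones((15,15),np.uint8))); print('slide',rect(c,s,.008))
E
```

```text
[295.5 170. ] 16 [0.0122 0.0327 0.003 ]
[350.9 177.8] 17 [ 0.0122 -0.0329  0.003 ]
[293.5 187.9] 15 [-0.0105  0.0325  0.003 ]
[347.5 195.7] 14 [-0.0109 -0.033   0.003 ]
mean [ 0.00074167 -0.00016044  0.003     ]
face 1315 5.782485387070656e-05 [-4.20118089e-03  1.60262208e-03  5.22406707e-05]
fin 263 0.03359388429257615 ((0.46933549642562866, -0.25642484426498413), (0.026842288672924042, 0.008918995968997478), 14.122627258300781)
slide (array([ 0.4627933 , -0.25453287], dtype=float32), [np.float32(0.05463056), np.float32(0.09188423)], np.float32(-1.3008152))
```

The pins confirm the window pose to within 1 mm and the fin matches its size. Now I'll grasp the slide and present it.

```bash
python3 - <<'E'
from h import *
F=np.array([0.4693,-0.2566,0]); D=rv(frame(.247,0)@FLIP); M=rv(RW@FLIP); G=.008
print(inverse_kinematics(F+[0,0,.1],D),inverse_kinematics(win([0,0,.1]),M))
manip.move_linear(F+[0,0,.07],0.2,D); manip.move_linear(F+[0,0,.003+G],0.08); manip.dwell(.2); print(st())
manip.set_gripper(0.0,45); s=manip.state(); print(s['gripper_width'],s['grasp_force'],st())
manip.move_linear(F+[0,0,.20],0.2)
manip.move_pose(win([.0007,0,.12]),M); manip.move_linear(win([.0007,0,.012+G]),0.1); manip.dwell(.3)
print(st(),win([.0007,0,.012+G]).round(4),manip.state()['gripper_width'])
c=cam('wrist'); np.save('w_pl.npy',c,allow_pickle=True); cv2.imwrite('pics/pl.png',np.hstack([c['image'][:,80:560][:330],cv2.resize(cam('scene')['image'][150:270,200:340],(320,330))]))
P=cloud(c); q=(P-W)@RW; k=q[(abs(q[...,0])<.02)&(abs(q[...,1])<.045)&(q[...,2]>.008)&(q[...,2]<.025)]
if len(k): print(len(k),np.percentile(k,[1,50,99],axis=0).round(4).tolist(),np.linalg.lstsq(np.c_[k[:,:2],np.ones(len(k))],k[:,2],rcond=None)[0].round(4))
E
```

```text
[-5.46931548e-01  1.30492249e-01  2.03670075e+00 -8.88178420e-16
  9.74399650e-01  7.76864779e-01] [ 0.09019686  0.12085557  1.84468234 -0.04141723  1.02601825  1.82179663]
(array([ 0.4698, -0.2569,  0.0117]), array([0.38, 0.59, 1.3 ]), 28.54)
0.009666060610565554 45.00007711350918 (array([ 0.4693, -0.2566,  0.011 ]), array([ 0.21, -0.64, -0.37]), 29.35)
(array([0.6442, 0.0682, 0.1265]), array([ 0.37, -0.02, -0.6 ]), 33.25) [0.6439 0.0681 0.1259] 0.009419915645741553
4085 [[0.0037, -0.0399, 0.014], [0.0127, 0.0011, 0.0174], [0.018, 0.0419, 0.0242]] [-0.0955  0.0003  0.0187]
```

View pics/pl.png

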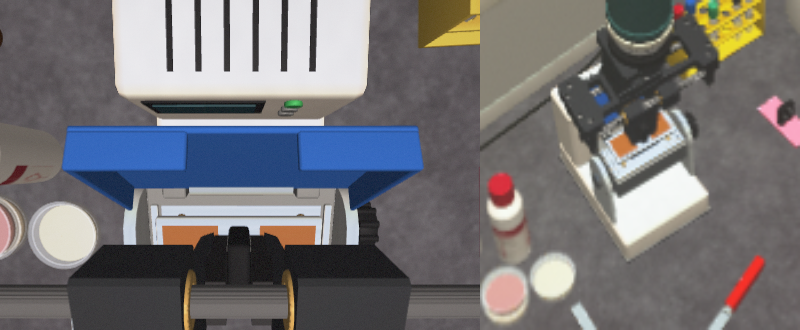

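The slide is parallel over the seat, about 1 mm off centre in y, and the upper pins are just visible at (185,213) and (300,213). Pressing in small steps while watching the force along the normal.

```bash
python3 - <<'E'
from h import *
N=RW[:,2]; G=.008
f0=np.mean([(manip.dwell(.05),manip.state()['contact_force'])[1] for _ in range(4)],0)@N; print('base',f0)
manip.move_linear(win([.0007,-.0005,.005+G]),0.04)
for h in np.arange(.0045,-.0041,-.0005):
    manip.move_linear(win([.0007,-.0005,h+G]),0.01); manip.dwell(.15)
    s=manip.state(); f=s['contact_force']@N-f0; q=(s['tool_pos']-W)@RW
    print(round(h*1e3,1),round(f,1),q.round(4),s['moment'].round(2),round(s['clock'],1))
    if f>13: break
c=cam('wrist'); np.save('w_fin.npy',c,allow_pickle=True)
P=cloud(c); q=(P-W)@RW
k=q[(q[...,0]>.008)&(q[...,0]<.0155)&(abs(q[...,1])<.04)&(abs(q[...,1])>.02)&(abs(q[...,2])<.02)]; print(len(k),np.percentile(k[:,2],[5,50,95]).round(4),np.linalg.lstsq(np.c_[k[:,:2],np.ones(len(k))],k[:,2],rcond=None)[0].round(4))
print(s['gripper_width'],s['grasp_force'])
E
```

```text
base -0.5134966968170815
4.5 -0.1 [ 0.0008 -0.0005  0.0126] [ 0.06  0.1  -0.02] 34.3
4.0 -0.5 [ 0.0007 -0.0005  0.012 ] [ 0.06  0.09 -0.01] 34.7
3.5 0.3 [ 0.0007 -0.0005  0.0115] [ 0.08  0.16 -0.01] 35.1
3.0 0.4 [ 0.0007 -0.0005  0.011 ] [0.06 0.11 0.01] 35.5
2.5 2.0 [ 0.0008 -0.0005  0.0107] [ 0.06  0.13 -0.  ] 35.9
2.0 3.5 [ 0.0009 -0.0005  0.0102] [ 0.04  0.2  -0.01] 36.3
1.5 4.1 [ 0.0008 -0.0005  0.0096] [0.04 0.2  0.02] 36.7
1.0 5.3 [ 0.0008 -0.0005  0.0091] [ 0.01  0.16 -0.03] 37.1
0.5 5.1 [ 0.0008 -0.0005  0.0086] [ 0.07  0.18 -0.03] 37.5
0.0 5.1 [ 0.0009 -0.0005  0.0081] [0.07 0.18 0.02] 37.9
-0.5 6.8 [ 0.0008 -0.0005  0.0077] [ 0.04  0.17 -0.01] 38.3
-1.0 8.6 [ 0.0008 -0.0005  0.0077] [-0.01  0.38 -0.01] 38.7
-1.5 11.8 [ 0.0009 -0.0005  0.0077] [ 0.01  0.58 -0.05] 39.1
-2.0 15.0 [ 0.0009 -0.0005  0.0077] [-0.01  0.77 -0.02] 39.5
1117 [0.0037 0.0047 0.0057] [-0.0358  0.0008  0.0051]
0.009457707189330134 45.00354040414095
```

```bash
python3 - <<'E'
from h import *
manip.dwell(.3); s=manip.state(); print((s['contact_force']@RW).round(2),(s['moment']@RW).round(2),(R.from_rotvec(s['tcp_rot']).inv()*R.from_matrix(RW@FLIP)).as_rotvec().round(4))
c=np.load('w_fin.npy',allow_pickle=True).item(); q=(cloud(c)-W)@RW
for sgn in(1,-1):
    k=q[(q[...,0]>-.015)&(q[...,0]<.015)&(sgn*q[...,1]<.036)&(sgn*q[...,1]>.02)&(q[...,2]>.001)&(q[...,2]<.01)]
    for a in np.arange(-.002,.0151,.0025):
        j=k[abs(k[:,0]-a)<.00125]; 
        if len(j)>5: print(sgn,a.round(4),len(j),np.median(j[:,2]).round(4))
b=cam('scene')['image'][150:280,200:340]
cv2.imwrite('pics/fin.png',np.hstack([cv2.resize(c['image'][120:300,200:440],(480,360)),cv2.resize(b,(320,360))]))
E
```

```text
[-4.2  -0.27 14.18] [-0.14  0.78 -0.03] [ 0. -0.  0.]
1 0.003 46 0.0046
1 0.0055 139 0.0048
1 0.008 152 0.0047
1 0.0105 147 0.0046
1 0.013 156 0.0047
-1 0.003 53 0.0044
-1 0.0055 145 0.0047
-1 0.008 146 0.0048
-1 0.0105 154 0.0047
-1 0.013 146 0.0046
```

View pics/fin.png

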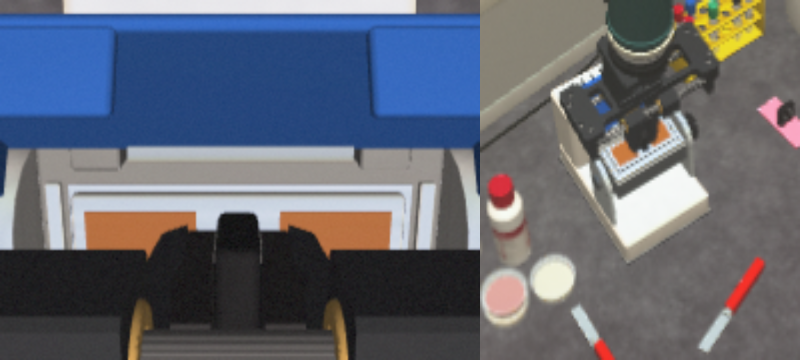

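The final picture shows the slide flush inside the lips. Its top is a uniform 4.7 mm above the face (the plate is 5 mm thick). The cover is back, the spatula is on the bench, and the push is steady at about 14 N. Handing in.

```bash
python3 -c "
from h import *
print(order.close_job()); print(st())"
```

```text
the job is handed in; nothing more can be done
None
the job is handed in; nothing more can be done
```

I handed the job in at about 40 s of the 72 s allowed (no verdict came back): the blade levered the cover open to about 2.1 rad, the spatula lies flat on the bench, and the slide is gripped at 45 N and held flush in the seat at about 14 N.

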